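# Shut and bolt the display case

### The job

Close up the wooden display case on the shop counter: first press its propped-open lid fully shut, then slide the steel barrel bolt on the lid all the way home through the keeper on the fixed ledge beside it, and let go. Leave the three candles standing where they are.

Things in the scene. Friction and masses are not known exactly. Their poses are not given: they have to be found in the camera images.
- case: Fixed pale-wood display case, 240 (x) by 384 (y) mm, its closed top at 126 mm. Origin: centre of underside; z up; x from its front (the long side nearer the robot) to its back, y to its left. Top: the left 250 mm (y -58 to +192 mm) is the hinged lid with a clear window; the right 130 mm (y -192 to -62 mm) is a fixed ledge, level with the shut lid.
- lid (a joint): Lid angle, rad: 0 shut against its stop, growing as its front edge rises (starts 0.35 to 0.9). Lid 230 mm deep from hinge to front edge, 250 wide, 16 thick, 0.45 kg; hinged along its back edge, parallel to the case's y. Stiff hinge: it stays at whatever angle it is left and does not fall; 1 to 5 N down near the front edge closes it.
- lid_hinge (a point): Point on the hinge axis: the middle of the lid's back edge, at its underside; in the case frame (110, 67, 110) mm. Its axes turn with the lid; equal to the case's when shut.
- lid_front (a point): Clear spot on the upper face of the lid's solid front rail (65 mm deep), away from the bolt, good for pressing: in the lid_hinge frame (-200, 85, 16) mm, 30 mm from the front edge and 40 mm from the left edge. Axes turn with the lid: z out of its upper face.
- bolt (a joint): Barrel bolt travel in m: 0 fully drawn back, 0.045 fully home against its stop (starts 0 to 0.010). It slides along the case's -y (to the case's right), needs 2 to 3 N and stays where it is left.
- bolt_knob (a point): Centre of the top of the bolt's upright knob, 51 mm above the lid's upper face: a cap 18 mm in diameter, 20 mm tall, on a 12 mm stem, standing on the bolt's rod on the lid's front rail, 195 mm from the hinge; it rises and falls with the lid. z out of the lid's upper face. Two guide staples, tops 21 mm above the lid, carry the rod to both sides of the knob's travel.
- bolt_tip (a point): Leading end of the bolt's steel rod, on its axis, 11 mm above the lid's upper face. Rod 10 mm in diameter, 159 mm long, along the case's y; this end is 89 mm to the case's right of the knob's axis, the tail 70 mm to the left. Drawn back, it lies 6 mm inside the lid's right edge.
- keeper (a point): Centre of the opening of the steel keeper, a fixed staple on the ledge, 18 mm wide along the rod, with an opening 18 mm wide and 20 mm high; its top is 24 mm above the ledge. In the case frame (-85, -79, 137) mm. With the lid shut and the bolt home the rod passes through it and 9 mm beyond. Axes as the case's.
- globe_candle: Bystander: red-brown candle jar, 100 mm in diameter, with wooden lid and a clear 100 mm glass globe on it, 170 mm tall in all, on the counter to the left of the case. Origin: centre of its underside.
- bowl_candle: Bystander: open dark green candle jar, 100 mm in diameter, 75 mm tall, on the counter to the right of the case. Origin: centre of its underside.
- lidded_candle: Bystander: small slate-grey candle jar with wooden lid, 69 mm in diameter, 72 mm tall, on the back part of the case's ledge. Origin: centre of its underside.

How it is judged:
By the outcome, as a careful person would: the job done as asked, in the order asked, and still so for the second after the job is handed in, with the robot touching nothing.
It also fails if it takes over 45 s, if anything falls off the work surface, if the arm or the gripper's body presses on something with over 40 N, if the wrist force passes 120 N, or if a joint passes its speed limit or range.

### The arm

A 6-joint arm with a two-finger parallel gripper is mounted at the origin on the work surface. World frame = base frame: x ahead of the robot, y to its left, z up, the work surface at z = 0. Lengths are in m, angles in rad, forces in N, time in s.
With the tool pointing down it reaches from about 0.25 to 0.8 m from the base axis. Payload 3.9 kg.
Tool frame: the origin (TCP) lies at the very end of the fingers, on their centre line; the grasp point (between the pads) lies 19 mm behind it (bot.pinch_z is the z of the grasp point in the tool frame, in m); z points along the fingers, y is the line along which they close (so a half turn about z gives the same grasp; the last joint's range is limited). The gripper opens to 85 mm and grips with 20 to 120 N. Pads are 22 mm wide; open, the fingers measure 114 mm over their backs; the gripper's body (76 mm by 85 mm) begins 54 mm behind the grasp point. The pads swing forward as they close: fully open they stand 13 mm farther back than shut.
Start: joints at [-1.163, 0.26, -0.138, 1.173, 0, 1.571], TCP at [0.208, -0.482, 0.231] pointing down, gripper open.
Joint ranges: [-2.78, 2.78], [-0.83, 1.72], [-1.28, 1.37], [-1.9, 2.12], [-1.57, 1.48], [-3.14, 3.14]. Speed limits (rad/s): [2.57, 2.57, 3.14, 3.14, 3.14, 3.14].

### API

Orientations are given as a rotation vector (axis times angle).
In Python, from workcell import bot, viewer gives the robot as it stands.
- The arm moves only by the shell command python3 -m crank 'ROWS' [FORCE]. ROWS is JSON, a list of rows, each an object of numbers: "x", "y", "z": the shift along the world's x, y, z in m; "roll": the turn about the world's z in degrees; "gripper": the opening, from 0 (shut) to 1 (fully open). A call has 1 to 12 rows; each row shifts and turns the commanded pose from where the row before left it; what a row does not reach is not made up. A row lasts 1/10 s, in which the tool goes at most 50 mm and 8.59 degrees, less where a joint would pass 70% of its speed; a pose out of reach is approached as far as the arm can. A call with a gripper value outside its range is refused whole. The fingers move at their own pace and stop on an object; FORCE is the grip in N (left out, the last holds). Time passes only in rows, so rows that do not move let the fingers close. It gives the time, the measured TCP pose, the force, the opening and the grip force at its end, in the units of the state.
- bot.state(): the state, without advancing time (a new reading comes with each control period).
- viewer.camera(name): name is "scene" or "top" or "wrist"; returns a dict with "frame" (384x512x3 uint8, blue, green, red), "fovy" (degrees; the focal length in pixels is half the picture's height over the tangent of half this angle, whatever the lens; pixels are square), "cx", "cy" (the principal point, pixels), "D" ([k1, k2, p1, p2, k3] as OpenCV has them; the pictures are not rectified), "world_to_cam" (4x4, takes a point from world to camera coordinates); the wrist camera has in their place "mount" (4x4, takes a point from camera to tool coordinates, whose origin is the TCP and whose axes are the flange's). Camera axes: x right, y down, z forward; pixel columns grow to the right and rows downward; lengths in m; the calibration is good to about 2 mm. A picture is of the moment at which its call begins: read the wrist's pose just before it. There is no depth.
- bot.sign_off(): hands the job in; it is judged then, once.
The state is a dict: "t": time; "q": joint angles; "joint_velocities": joint speeds; "joint_efforts": joint torques, N m; "ee_pos": TCP position; "eef_rot": TCP orientation; "wrist_force": force on the tool from outside, world axes, zero at the start; "ft_torque": the same for the moment, N m; "gripper_width": finger opening in m; "gripper_force": force on a finger pad.
Only numpy, scipy, OpenCV 4.12 (cv2) and the standard library are available. Lean on these libraries where they do the work, as an engineer would, in place of code of your own. Each camera call takes 0.05 s, during which the arm holds its last target. There are 200 camera calls.

## Working session

There is one attempt and no reset: what is moved stays moved. The work goes in short steps, Python scripts to look and compute and a shell command to move; the robot and the scene stay as the last step left them, time stands still between calls to the robot, and variables do not carry over. Pictures are saved under pics/ and viewed, at most 10 in all, crops included, and the job is handed in when it is done.

```bash
mkdir -p pics
cat > h.py <<'E'
import numpy as np, cv2
from workcell import bot, viewer
def K(c):
    f=c["frame"].shape[0]/2/np.tan(np.radians(c["fovy"])/2)
    return np.array([[f,0,c["cx"]],[0,f,c["cy"]],[0,0,1.]])
def ray(c,px,W=None):
    W=np.array(c["world_to_cam"]) if W is None else W
    p=cv2.undistortPoints(np.array([[px]],float),K(c),np.array(c["D"],float))[0,0]
    R=W[:3,:3]; return -R.T@W[:3,3], R.T@np.array([p[0],p[1],1])
def plane(c,px,z):
    o,d=ray(c,px); return o+d*(z-o[2])/d[2]
def tri(rs):
    A=0;b=0
    for o,d in rs:
        d=d/np.linalg.norm(d);P=np.eye(3)-np.outer(d,d);A=A+P;b=b+P@o
    x=np.linalg.solve(A,b)
    return x,[np.linalg.norm(np.cross(x-o,d/np.linalg.norm(d))) for o,d in rs]
def proj(c,p):
    W=np.array(c["world_to_cam"]);return cv2.projectPoints(np.array([p],float),cv2.Rodrigues(W[:3,:3])[0],W[:3,3],K(c),np.array(c["D"],float))[0].reshape(-1)
E
python3 - <<'E'
from h import *
import pickle
for n in("scene","top"):
    c=viewer.camera(n); pickle.dump(c,open(n+".pkl","wb"))
    cv2.imwrite(f"pics/{n}0.png",cv2.resize(c["frame"],(800,600),interpolation=cv2.INTER_CUBIC))
    print(n,c["fovy"],c["cx"],c["cy"],c["D"],np.round(c["world_to_cam"],3).tolist())
E
```

```text
scene 50.08740905781817 259.39730901228893 190.287679954887 [0.02720176 0.         0.         0.         0.        ] [[-0.112, 0.994, 0.01, 0.041], [0.859, 0.102, -0.502, -0.498], [-0.5, -0.047, -0.865, 1.506], [0.0, 0.0, 0.0, 1.0]]
top 54.69149818374011 263.1521276970218 193.76155926310201 [0.01227179 0.         0.         0.         0.        ] [[-0.016, -1.0, -0.001, 0.059], [-0.987, 0.016, -0.162, 0.641], [0.162, -0.002, -0.987, 1.072], [0.0, 0.0, 0.0, 1.0]]
```

View pics/scene0.png

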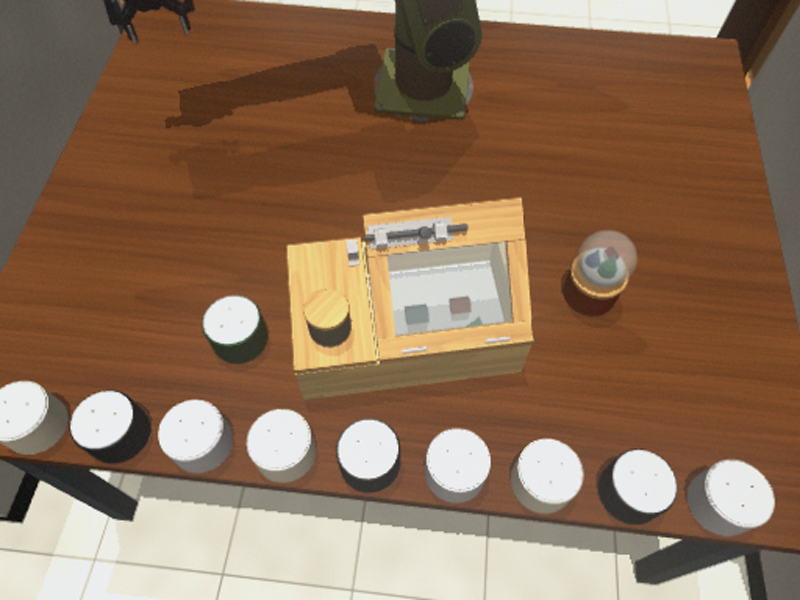

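View pics/top0.png

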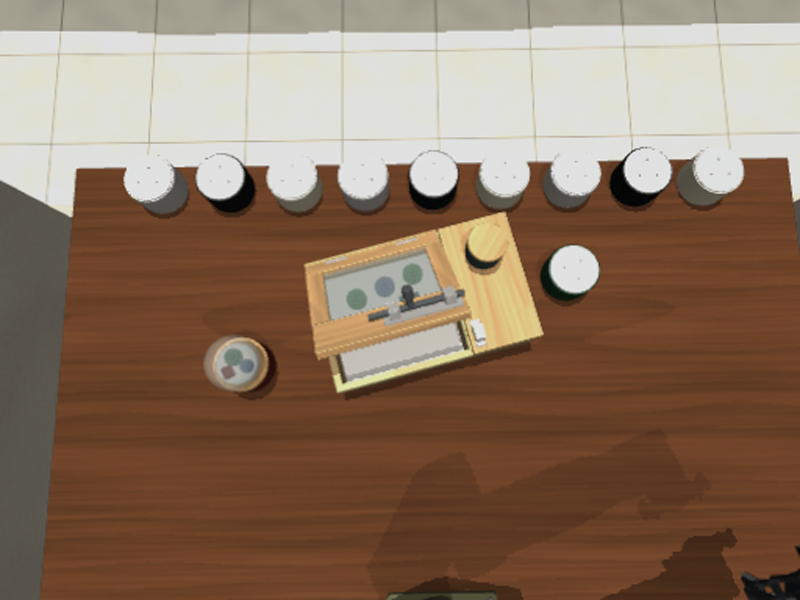

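The scene view looks from behind the case, with the robot at the top. The ledge corners in the 800x600 picture are about (287,244), (295,370) and (378,362), and the lid's front corners about (364,215) and (521,199). In the top view the ledge corners are about (542,335), (506,213) and (438,231), the knob about (407,291) and the keeper about (478,332).

Run:
```python
from h import *
import pickle
S=pickle.load(open("scene.pkl","rb"));T=pickle.load(open("top.pkl","rb"))
def ref(c,p):
    g=cv2.cvtColor(c["frame"],cv2.COLOR_BGR2GRAY)
    p=(np.array(p)+.5)/1.5625-.5
    q=cv2.cornerSubPix(g,np.array([[p]],np.float32),(3,3),(-1,-1),(3,50,.01))[0,0]
    return q if np.linalg.norm(q-p)<3 else p
pts=dict(ledFR=((287,244),(542,335)),ledBR=((295,370),(506,213)),ledBL=((378,362),(438,231)),
 lidFR=((364,215),None),lidFL=((521,199),(316,357)),lidBL=((532,341),(305,265)),knob=((426,231),(407,291)),keeper=((352,250),(478,331)))
for n,(s,t) in pts.items():
    s=ref(S,s)
    if t is None: print(n,s);continue
    t=ref(T,t);x,r=tri([ray(S,s),ray(T,t)])
    print(n,np.round(s,1),np.round(t,1),np.round(x*1e3,1),"err",np.round(np.array(r)*1e3,1), "S126",np.round(plane(S,s,.126)[:2]*1e3,1),"T126",np.round(plane(T,t,.126)[:2]*1e3,1))
f=T["frame"][125:255,190:360]; cv2.imwrite("pics/tc.png",cv2.resize(f,None,fx=4.5,fy=4.5,interpolation=cv2.INTER_CUBIC))
f=S["frame"][115:260,175:350]; cv2.imwrite("pics/sc.png",cv2.resize(f,None,fx=4,fy=4,interpolation=cv2.INTER_CUBIC))
```

```text
ledFR [183.4 156.4] [347.4 213.5] [ 570.  -186.7  128.4] err [0.1 0.1] S126 [ 568.5 -187.5] T126 [ 570.3 -187.1]
ledBR [188.1 236.3] [322.4 135. ] [ 800.  -127.   126.8] err [0.7 0.7] S126 [ 799.7 -127.9] T126 [ 800.2 -126.5]
ledBL [241.5 230.3] [279.7 146.5] [768.   -1.5 124.6] err [0.6 0.6] S126 [ 7.686e+02 -7.000e-01] T126 [767.6  -2. ]
lidFR [231.88136 137.53757]
lidFL [333.4 125.9] [203.4 229.7] [522.7 196.4 257.1] err [1.4 1.4] S126 [413.2 217.1] T126 [531.8 215.9]
lidBL [341.2 217.4] [194.1 168.7] [705.5 243.1 128.6] err [0.5 0.5] S126 [704.2 243. ] T126 [706.2 244.2]
knob [272.5 147.7] [260.3 186.1] [623.6  55.4 281.5] err [0.5 0.5] S126 [510.2  50.9] T126 [652.5  55.8]
keeper [225.1 159.8] [305.7 211.7] [575.8 -69.7 140.6] err [0.9 0.9] S126 [566.1 -73.1] T126 [577.4 -70.5]
```

View pics/tc.png

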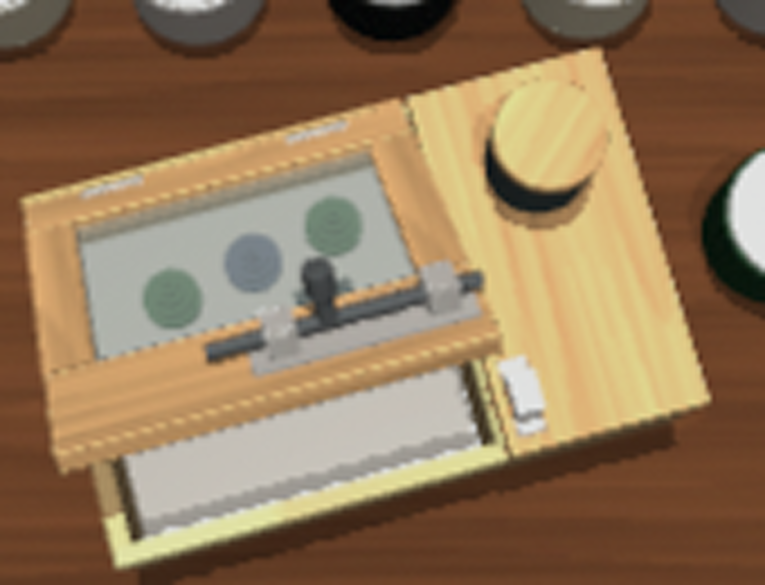

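View pics/sc.png

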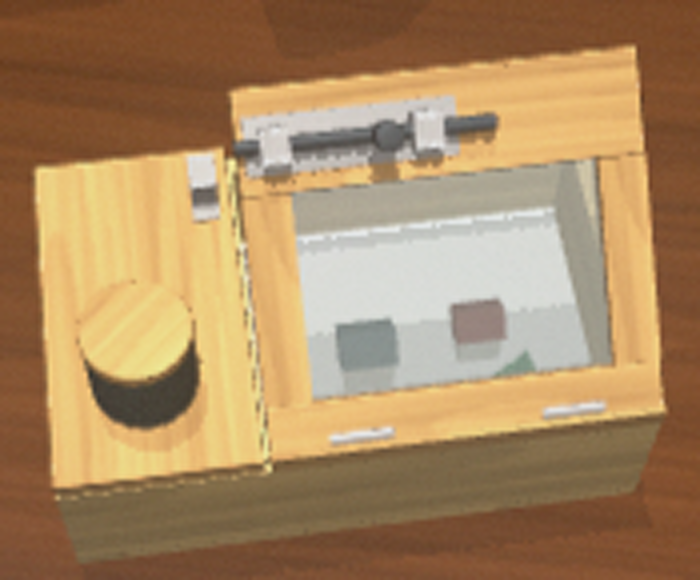

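The crops confirm the corners. The ledge measures 130 x 240 mm at z of about 126, as the task states. Next I fit the case pose and lid angle, then work out the targets.

```bash
cat > case.py <<'E'
from h import *
W=np.array([[570,-186.7],[800,-127],[768,-1.5]])
C=np.array([[-120,-192],[120,-192],[120,-62]],float)
cc,wc=C.mean(0),W.mean(0)
H=(C-cc).T@(W-wc); yaw=np.arctan2(H[0,1]-H[1,0],H[0,0]+H[1,1])
R=np.array([[np.cos(yaw),-np.sin(yaw)],[np.sin(yaw),np.cos(yaw)]]); t=wc-R@cc
def w(p): return np.r_[R@np.array(p[:2],float)+t,p[2]]/1e3
def inv(p): q=np.array(p)*1e3; return np.r_[R.T@(q[:2]-t),q[2]]
def lid(p,th):
    x,y,z=p; return w((110+x*np.cos(th)+z*np.sin(th),67+y,110-x*np.sin(th)+z*np.cos(th)))
E
python3 - <<'E'
from case import *
import pickle
from scipy.spatial.transform import Rotation as Ro
T=pickle.load(open("top.pkl","rb"))
print("yaw",np.degrees(yaw),t,"res",(C@R.T+t-W).round(1).tolist())
for n,p in dict(lidFL=[522.7,196.4,257.1],lidBL=[705.5,243.1,128.6],knob=[623.6,55.4,281.5],keeper=[575.8,-69.7,140.6]).items(): print(n,inv(np.array(p)/1e3).round(1))
for th in(.7,.64,.6,.5,.4,.3,.2,.1,0): print(th,lid((-200,85,16),th).round(3), lid((-195,-30,67),th).round(3), "FL",inv(lid((-230,125,16),th)).round())
print("globe",plane(T,np.array((245,362))/1.5625,.07).round(3),"keeper w",w((-85,-79,137)))
s=bot.state(); M=Ro.from_rotvec(s["eef_rot"]).as_matrix(); print(s["t"],s["ee_pos"],M.round(3).tolist(),s["wrist_force"])
E
```

```text
yaw 14.569393483872757 [636.55546443  28.7573322 ] res [[-1.3, -0.6], [1.0, 0.1], [0.3, 0.4]]
lidFL [-68.  190.9 257.1]
lidBL [120.6 190.1 128.6]
knob [ -5.8  29.  281.5]
keeper [-83.6 -80.  140.6]
0.7 [0.567 0.168 0.251] [0.631 0.066 0.287] FL [-56. 192. 270.]
0.64 [0.559 0.166 0.242] [0.621 0.063 0.28 ] FL [-65. 192. 260.]
0.6 [0.554 0.164 0.236] [0.615 0.061 0.275] FL [-71. 192. 253.]
0.5 [0.542 0.161 0.22 ] [0.599 0.057 0.262] FL [-84. 192. 234.]
0.4 [0.533 0.159 0.203] [0.585 0.054 0.248] FL [-96. 192. 214.]
0.3 [0.524 0.157 0.184] [0.573 0.05  0.232] FL [-105.  192.  193.]
0.2 [0.518 0.155 0.165] [0.562 0.048 0.214] FL [-112.  192.  171.]
0.1 [0.514 0.154 0.146] [0.552 0.045 0.196] FL [-117.  192.  149.]
0 [0.511 0.153 0.126] [0.545 0.043 0.177] FL [-120.  192.  126.]
globe [0.532 0.361 0.07 ] keeper w [ 0.57416139 -0.06908427  0.137     ]
0.1 [ 0.2079675  -0.48137373  0.23054564] [[0.918, 0.397, -0.001], [0.397, -0.918, 0.002], [0.0, -0.002, -1.0]] [0.79377609 0.80496509 0.7405328 ]
```

```bash
python3 -m crank '[{"x":0.026,"y":0.04,"z":0.01,"roll":8,"gripper":0},{"x":0.026,"y":0.04,"z":0.01,"roll":8},{"x":0.026,"y":0.04,"z":0.01,"roll":8},{"x":0.026,"y":0.04,"z":0.01,"roll":8},{"x":0.026,"y":0.04,"z":0.01,"roll":8},{"x":0.026,"y":0.04,"z":0.01,"roll":8},{"x":0.026,"y":0.04,"z":0.01,"roll":8},{"x":0.026,"y":0.04,"z":0.01,"roll":8},{"x":0.026,"y":0.04,"z":0.01,"roll":8},{"x":0.026,"y":0.04,"z":0.01,"roll":8},{"x":0.026,"y":0.04,"z":0.01},{"x":0.026,"y":0.04,"z":0.01}]'
```

```text
$[1]: bad value
```

```bash
python3 -m crank '[{"x":0.026,"y":0.04,"z":0.01,"roll":8,"gripper":0},{"x":0.026,"y":0.04,"z":0.01,"roll":8,"gripper":0},{"x":0.026,"y":0.04,"z":0.01,"roll":8,"gripper":0},{"x":0.026,"y":0.04,"z":0.01,"roll":8,"gripper":0},{"x":0.026,"y":0.04,"z":0.01,"roll":8,"gripper":0},{"x":0.026,"y":0.04,"z":0.01,"roll":8,"gripper":0},{"x":0.026,"y":0.04,"z":0.01,"roll":8,"gripper":0},{"x":0.026,"y":0.04,"z":0.01,"roll":8,"gripper":0},{"x":0.026,"y":0.04,"z":0.01,"roll":8,"gripper":0},{"x":0.026,"y":0.04,"z":0.01,"roll":8,"gripper":0},{"x":0.026,"y":0.04,"z":0.01,"roll":0,"gripper":0},{"x":0.026,"y":0.04,"z":0.01,"roll":0,"gripper":0}]'; python3 -c "
from h import *
from scipy.spatial.transform import Rotation as Ro
s=bot.state();print(s['q'],Ro.from_rotvec(s['eef_rot']).as_matrix().round(2).tolist())"
```

```text
t: 1.3
ee_pos: [0.5207, -0.0, 0.3514]
eef_rot: [-1.947, -2.465, 0.001]
wrist_force: [1.3, -0.9, 0.4]
gripper_width: -0.0001
gripper_force: 0.0
[ 1.22469371e-04  2.32989363e-01  1.35160426e-01  1.47349409e+00
 -2.62112240e-04  1.33722521e+00] [[-0.23, 0.97, -0.0], [0.97, 0.23, -0.0], [-0.0, -0.0, -1.0]]
```

```bash
python3 -m crank '[{"x":0.008,"y":0.033,"z":-0.01,"roll":1,"gripper":0},{"x":0.008,"y":0.033,"z":-0.01,"roll":0,"gripper":0},{"x":0.008,"y":0.033,"z":-0.01,"roll":0,"gripper":0},{"x":0.008,"y":0.033,"z":-0.01,"roll":0,"gripper":0},{"x":0.006,"y":0.033,"z":-0.01,"roll":0,"gripper":0},{"x":0,"y":0,"z":-0.025,"roll":0,"gripper":0},{"x":0,"y":0,"z":-0.02,"roll":0,"gripper":0},{"x":0,"y":0,"z":-0.01,"roll":0,"gripper":0},{"x":0,"y":0,"z":-0.005,"roll":0,"gripper":0}]'
```

```text
t: 2.2
ee_pos: [0.5577, 0.163, 0.2404]
eef_rot: [-1.926, -2.481, 0.002]
wrist_force: [-0.5, -0.9, 3.2]
gripper_width: -0.0004
gripper_force: 1.0
```

```bash
python3 -m crank '[{"x":-0.008,"y":-0.002,"z":-0.011,"roll":0,"gripper":0},{"x":-0.008,"y":-0.002,"z":-0.011,"roll":0,"gripper":0},{"x":-0.005,"y":-0.001,"z":-0.009,"roll":0,"gripper":0},{"x":-0.005,"y":-0.001,"z":-0.009,"roll":0,"gripper":0},{"x":-0.004,"y":-0.001,"z":-0.01,"roll":0,"gripper":0},{"x":-0.004,"y":-0.001,"z":-0.01,"roll":0,"gripper":0},{"x":-0.003,"y":-0.001,"z":-0.01,"roll":0,"gripper":0},{"x":-0.003,"y":-0.001,"z":-0.01,"roll":0,"gripper":0},{"x":-0.002,"y":0,"z":-0.01,"roll":0,"gripper":0},{"x":-0.002,"y":0,"z":-0.01,"roll":0,"gripper":0},{"x":-0.002,"y":0,"z":-0.01,"roll":0,"gripper":0}]'
```

```text
t: 3.3
ee_pos: [0.5122, 0.1531, 0.1304]
eef_rot: [-1.926, -2.482, -0.0]
wrist_force: [2.3, -0.6, -0.2]
gripper_width: 0.0003
gripper_force: 0.6
```

```bash
python3 -m crank '[{"x":0,"y":0,"z":-0.002,"roll":0,"gripper":0},{"x":0,"y":0,"z":-0.002,"roll":0,"gripper":0},{"x":0,"y":0,"z":0,"roll":0,"gripper":0}]'; python3 -m crank '[{"x":0,"y":0,"z":-0.002,"roll":0,"gripper":0},{"x":0,"y":0,"z":0,"roll":0,"gripper":0}]'
```

```text
t: 3.6
ee_pos: [0.5121, 0.1532, 0.1271]
eef_rot: [-1.926, -2.481, 0.0]
wrist_force: [0.1, 0.2, 0.8]
gripper_width: 0.0001
gripper_force: 0.0
t: 3.8
ee_pos: [0.5127, 0.1533, 0.1261]
eef_rot: [1.926, 2.481, 0.002]
wrist_force: [-1.7, -0.2, 3.6]
gripper_width: 0.0
gripper_force: 1.8
```

Contact is starting. I keep pressing until the stop reacts firmly.

```bash
for i in 1; do python3 -m crank '[{"x":0,"y":0,"z":-0.002,"roll":0,"gripper":0},{"x":0,"y":0,"z":0,"roll":0,"gripper":0}]';  python3 -m crank '[{"x":0,"y":0,"z":-0.001,"roll":0,"gripper":0},{"x":0,"y":0,"z":0,"roll":0,"gripper":0}]'; done
```

```text
t: 4.0
ee_pos: [0.5128, 0.1533, 0.1259]
eef_rot: [1.925, 2.481, 0.004]
wrist_force: [-4.5, -1.2, 16.1]
gripper_width: 0.0001
gripper_force: 8.0
t: 4.2
ee_pos: [0.5128, 0.1533, 0.1259]
eef_rot: [1.925, 2.48, 0.005]
wrist_force: [-6.0, -2.1, 21.1]
gripper_width: -0.0
gripper_force: 10.9
```

The lid is against its stop at z = 0.126. I lift off and look again.

```bash
python3 -m crank '[{"x":0,"y":0,"z":0.03,"roll":0,"gripper":0},{"x":-0.01,"y":0.005,"z":0.04,"roll":0,"gripper":0},{"x":-0.01,"y":0.01,"z":0.04,"roll":0,"gripper":0},{"x":-0.02,"y":0.01,"z":0,"roll":0,"gripper":0}]'
python3 - <<'E'
from h import *
import pickle
S=viewer.camera("scene");T=viewer.camera("top")
pickle.dump((S,T),open("v1.pkl","wb"))
f=T["frame"][125:270,190:360]; a=cv2.resize(f,None,fx=2.3,fy=2.3,interpolation=cv2.INTER_CUBIC)
f=S["frame"][115:260,175:345]; b=cv2.resize(f,None,fx=2.3,fy=2.3,interpolation=cv2.INTER_CUBIC)
cv2.imwrite("pics/v1.png",np.hstack([a,b]))
E
```

```text
t: 4.6
ee_pos: [0.4765, 0.1797, 0.2381]
eef_rot: [1.924, 2.476, 0.016]
wrist_force: [0.6, 0.5, -0.2]
gripper_width: -0.0002
gripper_force: 0.0
```

View pics/v1.png

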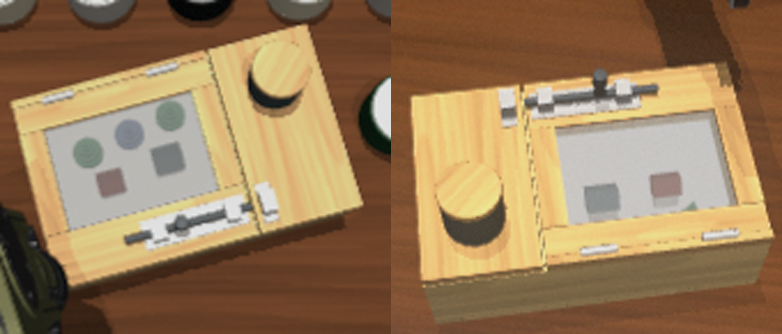

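The lid is shut, flush with the ledge. The knob is at top-camera pixel (268.7, 221.5) and scene pixel about (265.5, 148).

Run:
```python
from case import *
import pickle
S,T=pickle.load(open("v1.pkl","rb"))
def dark(c,r):
    x0,y0,x1,y1=r; f=c["frame"][y0:y1,x0:x1].max(2); m=(f<75).astype(np.uint8)
    n,l,st,ce=cv2.connectedComponentsWithStats(m)
    return [(st[i].tolist(),(ce[i]+[x0,y0]).round(1).tolist()) for i in range(1,n) if st[i][4]>15]
print(dark(T,(240,205,310,240)),dark(S,(225,140,295,165)))
for s,t in [((265.5,147.5),(268.7,221.5)),((265.2,149),(268.5,220.5))]:
    x,r=tri([ray(S,s),ray(T,t)]); print(x.round(4),np.round(r,4),inv(x).round(1), inv(plane(T,t,.177)).round(1),inv(plane(S,s,.177)).round(1))
for k in(0,10): print(k,w((-85,37-k,177)).round(4),proj(T,w((-85,37-k,177))).round(1),proj(S,w((-85,37-k,177))).round(1))
e=R@[0,-1];print("push dir",e.round(4)); 
for y in (75,60,45,30,15,0,-8): print(y,w((-85,y,160)).round(4))
```

```text
[([24, 22, 46, 13, 202], [289.6, 234.1])] [([38, 10, 6, 7, 31], [265.3, 153.0])]
[0.5472 0.0344 0.1744] [0.0002 0.0002] [-85.   28.  174.4] [-85.2  28.3 177. ] [-83.2  27.4 177. ]
[0.5502 0.0344 0.1718] [0.0006 0.0006] [-82.2  27.2 171.8] [-82.5  28.1 177. ] [-78.6  25.9 177. ]
0 [0.545  0.0432 0.177 ] [265.5 222.3] [269.  146.6]
10 [0.5475 0.0335 0.177 ] [269.1 221.3] [265.2 147. ]
push dir [ 0.2516 -0.9678]
75 [0.5354 0.08   0.16  ]
60 [0.5392 0.0654 0.16  ]
45 [0.543  0.0509 0.16  ]
30 [0.5467 0.0364 0.16  ]
15 [0.5505 0.0219 0.16  ]
0 [0.5543 0.0074 0.16  ]
-8 [ 5.563e-01 -4.000e-04  1.600e-01]
```

```bash
python3 -m crank '[{"x":0.02,"y":-0.033,"z":0,"roll":0,"gripper":0},{"x":0.02,"y":-0.033,"z":0,"roll":0,"gripper":0},{"x":0.019,"y":-0.034,"z":0,"roll":0,"gripper":0},{"x":0,"y":0,"z":-0.03,"roll":0,"gripper":0},{"x":0,"y":0,"z":-0.03,"roll":0,"gripper":0},{"x":0,"y":0,"z":-0.015,"roll":0,"gripper":0},{"x":0,"y":0,"z":0,"roll":0,"gripper":0}]'
```

```text
t: 5.4
ee_pos: [0.529, 0.077, 0.1538]
eef_rot: [-1.924, -2.477, 0.008]
wrist_force: [0.9, -0.4, -0.2]
gripper_width: 0.0001
gripper_force: 0.0
```

```bash
python3 -m crank '[{"x":0.007,"y":0,"z":0.001,"roll":0,"gripper":0},{"x":0.002,"y":-0.0077,"z":0,"roll":0,"gripper":0},{"x":0.002,"y":-0.0077,"z":0,"roll":0,"gripper":0},{"x":0.002,"y":-0.0077,"z":0,"roll":0,"gripper":0},{"x":0.002,"y":-0.0077,"z":0,"roll":0,"gripper":0}]'; python3 -m crank '[{"x":0.002,"y":-0.0077,"z":0,"roll":0,"gripper":0},{"x":0.001,"y":-0.004,"z":0,"roll":0,"gripper":0},{"x":0.001,"y":-0.004,"z":0,"roll":0,"gripper":0}]'
```

```text
t: 5.9
ee_pos: [0.5469, 0.0471, 0.1591]
eef_rot: [1.926, 2.481, 0.003]
wrist_force: [0.6, 2.8, 1.9]
gripper_width: -0.0002
gripper_force: 1.1
t: 6.2
ee_pos: [0.5504, 0.0313, 0.1585]
eef_rot: [1.926, 2.482, 0.001]
wrist_force: [0.2, 2.2, 0.8]
gripper_width: -0.0
gripper_force: 1.0
```

```bash
python3 -m crank '[{"x":0.001,"y":-0.004,"z":0,"roll":0,"gripper":0},{"x":0.001,"y":-0.004,"z":0,"roll":0,"gripper":0},{"x":0,"y":0,"z":0,"roll":0,"gripper":0}]';python3 -m crank '[{"x":0.001,"y":-0.003,"z":0,"roll":0,"gripper":0},{"x":0,"y":0,"z":0,"roll":0,"gripper":0}]'; python3 -m crank '[{"x":0,"y":-0.002,"z":0,"roll":0,"gripper":0},{"x":0,"y":0,"z":0,"roll":0,"gripper":0}]'
```

```text
t: 6.5
ee_pos: [0.5522, 0.0228, 0.1582]
eef_rot: [1.927, 2.481, -0.002]
wrist_force: [-0.2, -0.6, -0.1]
gripper_width: -0.0001
gripper_force: 0.0
t: 6.7
ee_pos: [0.5528, 0.0202, 0.1581]
eef_rot: [-1.926, -2.481, 0.002]
wrist_force: [-0.8, 0.7, 1.5]
gripper_width: -0.0001
gripper_force: 0.4
t: 6.9
ee_pos: [0.5532, 0.0185, 0.1581]
eef_rot: [-1.926, -2.482, 0.0]
wrist_force: [0.2, 1.1, -1.1]
gripper_width: 0.0
gripper_force: 0.7
```

```bash
python3 -m crank '[{"x":0.001,"y":-0.003,"z":0,"roll":0,"gripper":0},{"x":0,"y":0,"z":0,"roll":0,"gripper":0}]';python3 -m crank '[{"x":0.001,"y":-0.002,"z":0,"roll":0,"gripper":0},{"x":0,"y":0,"z":0,"roll":0,"gripper":0}]'; python3 -m crank '[{"x":0,"y":-0.002,"z":0,"roll":0,"gripper":0},{"x":0,"y":0,"z":0,"roll":0,"gripper":0}]'
```

```text
t: 7.1
ee_pos: [0.5533, 0.0181, 0.1581]
eef_rot: [-1.922, -2.479, -0.006]
wrist_force: [-2.0, 8.8, 1.3]
gripper_width: 0.0002
gripper_force: 4.4
t: 7.3
ee_pos: [0.5534, 0.0179, 0.1582]
eef_rot: [-1.918, -2.477, -0.009]
wrist_force: [-3.4, 13.5, 2.3]
gripper_width: 0.0002
gripper_force: 7.0
t: 7.5
ee_pos: [0.5534, 0.0178, 0.1582]
eef_rot: [-1.915, -2.476, -0.014]
wrist_force: [-4.0, 18.0, 2.7]
gripper_width: 0.0001
gripper_force: 9.4
```

The firm stop comes at case y of about 11 mm for the fingers, so the knob is near -8, which is home. I back off, retreat and check.

```bash
python3 -m crank '[{"x":-0.004,"y":0.013,"z":0,"roll":0,"gripper":0},{"x":-0.003,"y":0.01,"z":0,"roll":0,"gripper":0},{"x":0,"y":0,"z":0.04,"roll":0,"gripper":0},{"x":0,"y":0,"z":0.045,"roll":0,"gripper":0},{"x":-0.04,"y":0,"z":0.02,"roll":0,"gripper":0},{"x":-0.045,"y":0,"z":0,"roll":0,"gripper":0},{"x":-0.045,"y":0,"z":0,"roll":0,"gripper":0},{"x":-0.02,"y":0,"z":0,"roll":0,"gripper":0},{"x":0,"y":0,"z":0,"roll":0,"gripper":0}]'
python3 - <<'E'
from case import *
S=viewer.camera("scene");T=viewer.camera("top")
p=w((-85,-8,177)); print("expected knob px",proj(T,p),proj(S,p))
p=w((-85,-97,137)); print("tip",proj(T,p),proj(S,p))
f=T["frame"][185:255,230:330]; a=cv2.resize(f,None,fx=4,fy=4,interpolation=cv2.INTER_CUBIC)
f=S["frame"][125:195,200:300]; b=cv2.resize(f,None,fx=4,fy=4,interpolation=cv2.INTER_CUBIC)
cv2.imwrite("pics/v2.png",np.hstack([a,b]))
cv2.imwrite("pics/v3.png",S["frame"])
E
```

```text
t: 8.4
ee_pos: [0.3951, 0.0341, 0.2636]
eef_rot: [1.926, 2.482, -0.002]
wrist_force: [1.1, 0.1, 0.3]
gripper_width: 0.0001
gripper_force: 0.0
expected knob px [281.80442178 217.78471291] [251.99560341 148.44195703]
tip [311.92565177 210.64785974] [219.1654166  160.87351182]
```

View pics/v2.png

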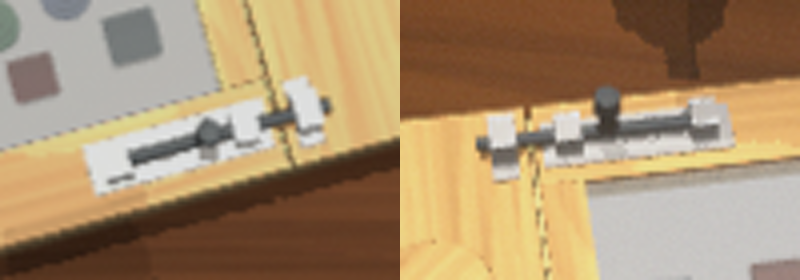

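View pics/v3.png

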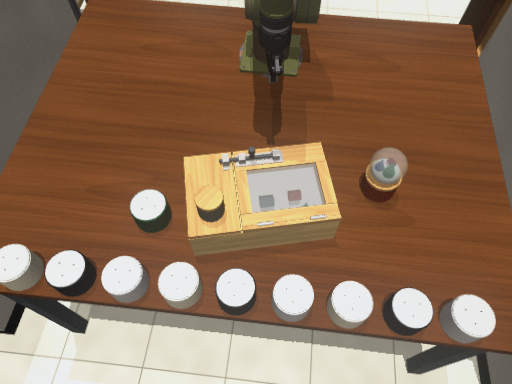

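The rod passes through the keeper and out the far side. The knob is at top pixel (282,218) and scene pixel (252,149), matching the home prediction. The lid is shut, the candles stand where they were, and the robot is clear.

```bash
python3 -c "
from workcell import bot
print(bot.sign_off())"
```

```text
the job is handed in; nothing more can be done
None
```

The lid is pressed fully shut and the bolt is slid home through the keeper; the arm is clear, the candles are untouched, and the job was handed in at about 8.5 s.

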